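# Pack a wax bar flush in the mitre box that has room

## Robot

A 6-joint arm with a two-finger parallel gripper is mounted at the origin on a cart in front of the work surface, level with it; the furniture and walls round the work are solid. World frame = base frame: x ahead of the robot, y to its left, z up, the work surface at z = 0. Lengths are in m, angles in rad, forces in N, time in s.
With the tool pointing down it reaches from about 0.275 to 0.725 m from the base axis. Payload 5.6 kg.
Tool frame: the origin (TCP) lies on the centre line of the jaws, within the pads' length; the fingertips stand ahead of it and the grasp point (between the pads) lies 6 mm ahead of it (robot.tips_ahead is the z of the fingertips in the tool frame, in m); z points along the fingers, y is the line along which they close (so a half turn about z gives the same grasp; the last joint's range is limited). The gripper opens to 85 mm and grips with 20 to 120 N. Pads are 22 mm wide; open, the fingers measure 114 mm over their backs; the gripper's body (76 mm by 85 mm) begins 54 mm behind the grasp point. The pads swing forward as they close: fully open they stand 13 mm farther back than shut.
Start: joints at [1.478, 0.255, 0.108, 0, -1.424, -0.285], TCP at [0.203, 0.511, 0.256] pointing down, gripper open.
Joint ranges: [-2.95, 2.95], [-1.21, 1.97], [-1.09, 1.5], [-2.87, 1.71], [-2.94, -0.07], [-3.05, 3.05]. Speed limits (rad/s): [2.57, 2.57, 3.14, 3.14, 3.14, 3.14].

## Interface

Orientations are given as a unit quaternion [x, y, z, w].
In Python, from bench import robot, cams gives the robot as it stands. The module is installed in compiled form; this text tells all that it offers.
- The arm moves only by the tool move_arm, never from a script. Its arguments are lists of equal length, an entry for each row: "travel": the shift along the tool's x, y, z in mm, a list of three; "rot": the turn, a rotation vector about the tool's x, y, z in degrees, a list of three; "hand": the closure, from 0 (fully open) to 1 (shut). A call has exactly 8 rows; each row shifts and turns the commanded pose from where the row before left it, along the tool's axes as they then stand; what a row does not reach is not made up. A row lasts 1/8 s, in which the tool goes at most 62.5 mm and 10.7 degrees, less where a joint would pass 70% of its speed; a pose out of reach is approached as far as the arm can. A call with a gripper value outside its range is refused whole. The fingers move at their own pace and stop on an object; the grip force is fixed at half the most. Time passes only in rows, so rows that do not move let the fingers close, or fill a call up. It gives the time, the measured TCP pose, the force, the opening and the grip force at its end, in the units of the state.
- robot.read_state(): the state, without advancing time (a new reading comes with each control period).
- cams.get_image(name): name is "side" or "top"; returns a dict with "image" (400x640x3 uint8, red, green, blue), "K" (3x3 intrinsics, pixels), "xyz" and "orientation" of the camera in the world. Camera axes: x right, y up, looking along -z (the intrinsics and any distortion apply to the point x, -y, -z); pixel columns grow to the right and rows downward; lengths in m; the calibration is good to about 2 mm. A picture is of the moment at which its call begins. There is no depth.
- robot.finish_job(): hands the job in; it is judged then, once.
The state is a dict: "time_s": time; "joint_positions": joint angles; "joint_vel": joint speeds; "tau": joint torques, N m; "ee_pos": TCP position; "tool_rot": TCP orientation; "wrist_force": force on the tool from outside, world axes, zero at the start; "torque": the same for the moment, N m; "gripper_width": finger opening in m; "finger_force": force on a finger pad.
Only numpy, scipy, OpenCV 4.12 (cv2) and the standard library are available. Lean on these libraries where they do the work, as an engineer would, in place of code of your own. Each camera call takes 0.05 s, during which the arm holds its last target. There are 200 camera calls.

## Task

Two wooden mitre boxes each hold a bar of carving wax, ready for sawing. Take the steel packing piece by its wooden grip and slide it down, blade first and about midway along the box, onto the floor of the box where the gap between the bar and the box's near wall is wide enough for it, then push it away from you against the bar until the bar lies square and flush along the far wall. Leave the other bar where it is, and finish while still holding the packing piece upright and pressing the bar firmly against that wall; do not let go.

Things in the scene. Friction and masses are not known exactly. Their poses are not given: they have to be found in the camera images.
- packing_piece: Packing piece, loose, upright on the bench: steel blade 14 mm thick (own x), 50 wide (y), 36 high, and on top of it a dark wooden grip 14 thick, 30 wide, 42 high with brass rivets. About 160 g; same either way round. Origin: centre of the blade's underside; z up, top at 78 mm. Grip it across the 14 mm, fingertips 40 mm or more above its foot to stay clear of bar and walls.
- box_a: Mitre box with the wide channel: fixed wooden U-channel along own y, 100 mm long, 83 over the walls (x), 34 high. Floor top at z = 10 mm, walls 12 thick with saw slits. Channel 59 wide: inner face of the far wall (to press against) at x = +29.5 mm, of the near wall at -29.5. Origin: centre of its underside; +x points away from the robot, turned by up to 13 degrees.
- box_b: Mitre box with the narrow channel: like the other, but the channel is 40 mm wide (inner faces at x = +20 and -20 mm), the box 64 over the walls. Beside its bar only 11 mm are left in all, too little for the packing piece. Either box may stand at the left.
- bar_a: Dark red wax bar, loose on the floor of the wide box: 29 mm wide (x), 116 long (y), 28 high, 85 g, one end a short sawn stub; it sticks out at both ends. Starts 6 to 10 mm off the far wall and 20 to 24 off the near one, turned up to 3 degrees. Origin: centre of its underside, so x = +15 mm in the box's frame when flush.
- bar_b: The same kind of wax bar in the narrow box, loose, about 3 mm off the far wall and 8 mm off the near wall.
Not all that is in view belongs to the job. Of the things that look like the packing_piece, take the one that is farthest to the robot's right at the start.

How it is judged:
On the way, in this order (a step that is already met when the one before it is completed fails the run):
1. the packing piece is lifted clear of the bench by the fingers (height (world z) of packing_piece above 0.03 m and contact force between the fingers and packing_piece above 2 N), for 0.2 s.
2. its blade is down in the gap between the bar and the near wall of the wide box (z of packing_piece in the frame of box_a below 0.016 m and x of packing_piece in the frame of box_a between -0.0245 and -0.004 m and y of packing_piece in the frame of box_a between -0.025 and 0.025 m), for 0.1 s.
At the end, for the whole second after the job is handed in: The bar in the wide box is flush with the far wall (2 mm), square (0.03 rad), flat, within 15 mm of mid length; the packing piece, before it, is within 6 mm of the floor, 25 mm of mid length, upright within 0.15 rad, gripped, and presses the bar on the wall with over 2 N (x of bar_a in the frame of box_a above 0.013 m and z of bar_a in the frame of box_a below 0.0125 m and y of bar_a in the frame of box_a between -0.015 and 0.015 m and angle between the x axis of bar_a and the x axis of box_a, either way round below 0.03 rad and angle between bar_a's own z axis and vertical below 0.05 rad and z of packing_piece in the frame of box_a below 0.016 m and y of packing_piece in the frame of box_a between -0.025 and 0.025 m and angle between packing_piece's own z axis and vertical below 0.15 rad and contact force between packing_piece and bar_a above 2 N and contact force between bar_a and box_a above 2 N and contact force between the fingers and packing_piece above 2 N and linear speed of bar_a below 0.02 m/s); the arm keeps its last pose, push and grip.
It fails at once if the other wax bar is shifted by more than 8 mm (distance of bar_b from where it was at the start of the episode above 0.008 m).
It also fails if it takes over 40 s, if anything falls off the work surface, if the arm or the gripper's body presses on something with over 40 N, if the wrist force passes 120 N, or if a joint passes its speed limit or range.

## Working session

There is one attempt and no reset: what is moved stays moved. The work goes in short steps, Python scripts to look and compute and a tool call to move; the robot and the scene stay as the last step left them, time stands still between calls to the robot, and variables do not carry over. Pictures are saved under pics/ and viewed, at most 10 in all, crops included, and the job is handed in when it is done.

Besides the shell and the picture viewer there is one more tool, called as a command line: name --argument value ..., lists and objects as JSON in quotes. move_arm: Moves the arm, as the interface text tells. Its arguments: {"type":"object","properties":{"travel":{"type":"array","items":{"type":"array","items":{"type":"number"}}},"rot":{"type":"array","items":{"type":"array","items":{"type":"number"}}},"hand":{"type":"array","items":{"type":"number"}}},"required":["travel","rot","hand"]}

```bash
mkdir -p pics; cat > h.py <<'E'
import numpy as np, cv2
from scipy.spatial.transform import Rotation as R
from bench import robot, cams
def look(n,f=None):
    d=cams.get_image(n)
    if f: cv2.imwrite(f'pics/{f}.png',d['image'][:,:,::-1]); np.savez(f'pics/{f}.npz',**d)
    return d
def ray(d,u,v):
    K=d['K']; r=np.array([(u-K[0,2])/K[0,0],-(v-K[1,2])/K[1,1],-1.])
    return np.array(d['xyz']),R.from_quat(d['orientation']).apply(r)
def onz(d,u,v,z):
    o,r=ray(d,u,v); return o+r*(z-o[2])/r[2]
def proj(d,p):
    c=R.from_quat(d['orientation']).inv().apply(np.array(p)-np.array(d['xyz'])); K=d['K']
    return K[0,0]*c[0]/-c[2]+K[0,2], K[1,1]*-c[1]/-c[2]+K[1,2]
E
python3 - <<'E'
from h import *
for n in('top','side'):
    d=look(n,n+'0'); print({k:(v if k!='image' else 0) for k,v in d.items()})
print(robot.read_state(), robot.tips_ahead)
E
```

```text
{'image': 0, 'K': array([[362.29443604,   0.        , 322.45008305],
       [  0.        , 362.29443604, 195.22071329],
       [  0.        ,   0.        ,   1.        ]]), 'xyz': array([0.36057658, 0.16336606, 0.90172303]), 'orientation': array([ 0.04917454, -0.04169498, -0.70113126,  0.71011151])}
{'image': 0, 'K': array([[444.96697788,   0.        , 309.08127585],
       [  0.        , 444.96697788, 196.94671018],
       [  0.        ,   0.        ,   1.        ]]), 'xyz': array([ 0.39615778, -0.47648769,  0.55936759]), 'orientation': array([ 0.43413986, -0.0318068 , -0.04933878,  0.8989308 ])}
{'time_s': 0.1, 'joint_positions': array([ 1.47759706e+00,  2.55712869e-01,  1.07134988e-01, -3.88997955e-04,
       -1.42393504e+00, -2.84592396e-01]), 'joint_vel': array([ 0.00231837, -0.00111741,  0.00423921,  0.00149221, -0.00054921,
        0.00074055]), 'tau': array([-2.33154577e-03, -3.87606668e+01,  2.38476259e+01,  5.37790418e+00,
       -3.76856871e-03,  8.54976804e-06]), 'ee_pos': array([0.20269222, 0.51085364, 0.25547848]), 'tool_rot': array([ 9.82206412e-01, -1.87802528e-01, -1.09489853e-04,  8.72750990e-04]), 'wrist_force': array([-0.06577877, -0.00604181,  0.0975362 ]), 'torque': array([-0.06030304, -0.01239157, -0.05061449]), 'finger_force': 0.0, 'gripper_width': 0.0857228284160004} 0.025
```

View pics/top0.png

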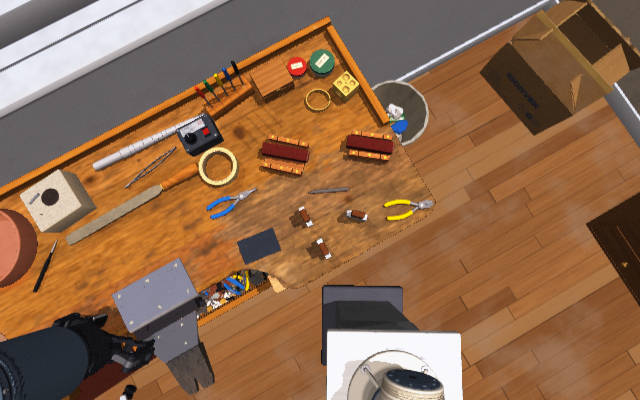

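View pics/side0.png

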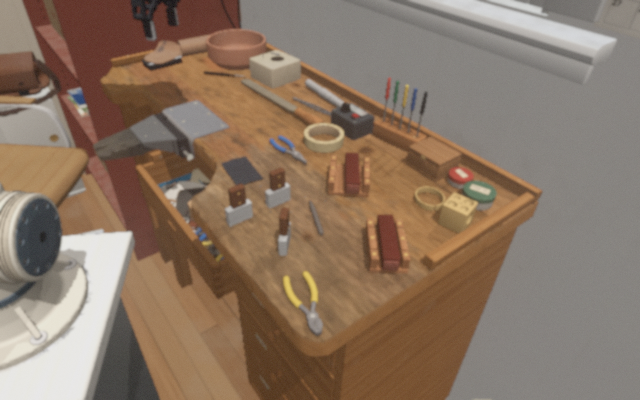

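The top view shows three grip-and-blade pieces, at (305,216), (323,249) and (357,215). The boxes are at (285,152) and (370,146). The piece at (357,215) lies farthest along −y, so I take it as the robot's rightmost one. I'll confirm this in an enlarged crop and with ray-cast positions.

```bash
python3 - <<'E'
from h import *
d=dict(np.load('pics/top0.npz'))
c=d['image'][125:265,250:410,::-1]
cv2.imwrite('pics/crop1.png',cv2.resize(c,None,fx=4.2,fy=4.2,interpolation=cv2.INTER_CUBIC))
for p in[(305,216),(323,249),(357,215)]: print(onz(d,*p,.05))
for p in[(285,152),(370,146)]: print(onz(d,*p,.035))
for p in [(.3,0,0),(.3,.1,0)]: print(proj(d,p))
E
```

```text
[0.42083842 0.21355502 0.05      ]
[0.34455657 0.17016932 0.05      ]
[0.42474069 0.09125357 0.05      ]
[0.57836867 0.26658425 0.035     ]
[0.59570752 0.05832539 0.035     ]
(np.float64(392.6138930667691), np.float64(268.00989033717883))
(np.float64(351.6264720832015), np.float64(267.425865069899))
```

View pics/crop1.png

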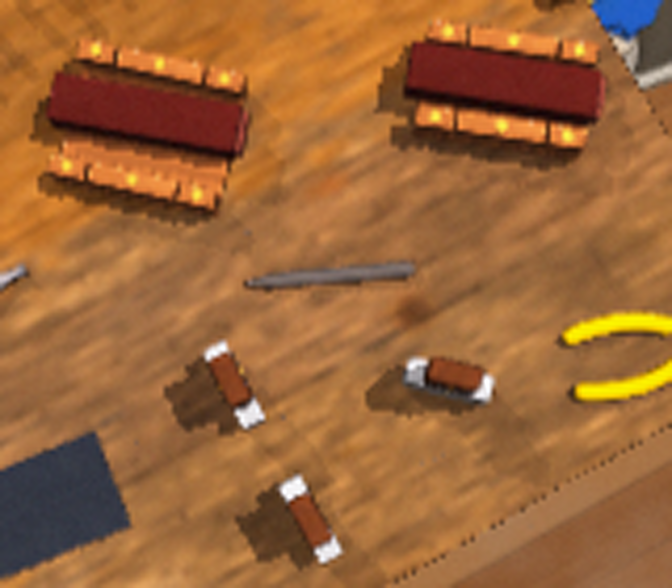

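The crop shows the left box, at crop (148,122), with a wide gap on its near side, so it is box_a. The right box's channel is almost full, so it is box_b. The piece at crop (450,378), which is original (357,215) with y≈0.09, is the robot's rightmost and the one to take. Next I'll measure the box, bar and piece in the top view, with an enlarged side view as a cross-check.

```bash
python3 - <<'E'
from h import *
d=dict(np.load('pics/top0.npz'))
f=lambda p:(250+(p[0]+.5)/4.2-.5,125+(p[1]+.5)/4.2-.5)
P=lambda p,z:onz(d,*f(p),z)[:2]
near=[P(p,.034) for p in[(68,163),(132,178),(197,192)]]; far=[P(p,.034) for p in[(97,48),(160,63),(226,78)]]
for w in(near,far): 
    v=w[0]-w[2]; print(np.round(w,4).tolist(),'yaw',np.degrees(np.arctan2(-v[0],v[1])))
n,fa=np.mean(near,0),np.mean(far,0); print('box c',(n+fa)/2,'sep',fa-n, np.linalg.norm(fa-n))
hsv=cv2.cvtColor(d['image'],cv2.COLOR_RGB2HSV)
im=d['image'].astype(int)
m=((im[...,0]<135)&(im[...,0]>60)&(im[...,1]<35)&(im[...,2]<40)).astype('uint8'); m[:,:255]=0;m[:,320:]=0;m[:130]=0;m[180:]=0
c=max(cv2.findContours(m,0,2)[0],key=cv2.contourArea); r=cv2.minAreaRect(c); print('bar',r)
q=np.array([onz(d,*p,.038)[:2] for p in cv2.boxPoints(r)]);print(q.mean(0),q.tolist())
a,b=P((417,370),.036),P((481,386),.036); v=a-b; print('piece blade',(a+b)/2,np.linalg.norm(v),'yaw',np.degrees(np.arctan2(-v[0],v[1])))
a,b=P((431,368),.078),P((485,379),.078); print('grip top',P((458,373),.078))
s=dict(np.load('pics/side0.npz'))
c=s['image'][140:275,260:420,::-1]
cv2.imwrite('pics/crop2.png',cv2.resize(c,None,fx=4.2,fy=4.2,interpolation=cv2.INTER_CUBIC))
print('tool yaw',R.from_quat(robot.read_state()['tool_rot']).as_matrix())
E
```

```text
[[0.5495, 0.3129], [0.541, 0.2754], [0.5332, 0.2374]] yaw -12.188027031344104
[[0.6186, 0.2982], [0.61, 0.2608], [0.6013, 0.2219]] yaw -12.791520430668468
box c [0.575593   0.26775601] sep [ 0.06876616 -0.01493038] 0.0703683240142883
bar ((283.7239990234375, 151.2679901123047), (45.168575286865234, 11.00145435333252), 10.304845809936523)
[0.57945945 0.26950849] [[0.5753595918007037, 0.32610678274015253], [0.6026097181552682, 0.32222847393761145], [0.5834658974153526, 0.21270677705051994], [0.5564025976099974, 0.2169919353449659]]
piece blade [0.42669681 0.09122268] 0.037424972453285514 yaw -13.38215173153943
grip top [0.42625996 0.08983916]
tool yaw [[ 9.29460397e-01 -3.68921504e-01 -5.42892957e-04]
 [-3.68921886e-01 -9.29458897e-01 -1.67331829e-03]
 [ 1.12726413e-04  1.75556818e-03 -9.99998453e-01]]
```

View pics/crop2.png

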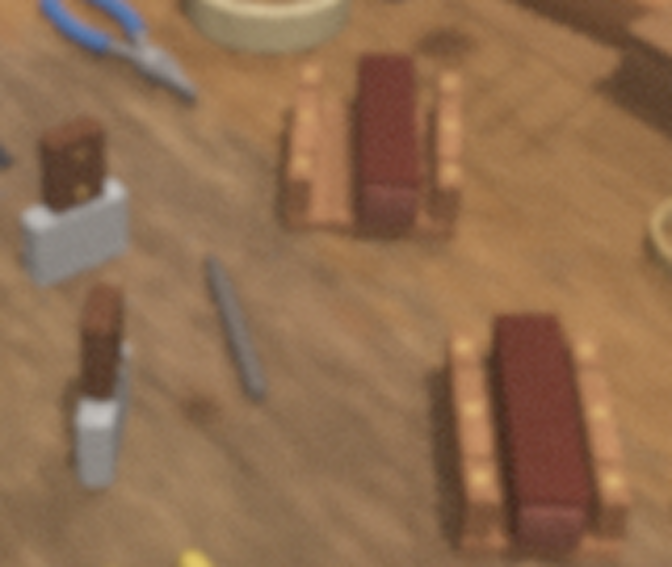

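The side crop shows the wide box at about crop (375,145), with its gap to the left of the bar. The target piece is at about crop (100,390), with its long side running away from this camera. I'll head above the piece and check the two views against each other.

move_arm --travel '[[45.4, 38.4, 12], [45.4, 38.4, 12], [45.4, 38.4, 12], [45.4, 38.4, 12], [45.4, 38.4, 12], [45.4, 38.4, 12], [45.4, 38.4, 12], [45.4, 38.4, 12]]' --rot '[[0, 0, 0], [0, 0, 0], [0, 0, 0], [0, 0, 0], [0, 0, 0], [0, 0, 0], [0, 0, 0], [0, 0, 0]]' --hand '[0, 0, 0, 0, 0, 0, 0, 0]'

```text
time_s: 1.1
ee_pos: [0.4275, 0.0899, 0.1599]
tool_rot: [0.982, -0.188, 0.0, -0.0]
wrist_force: [0.6, 0.7, -0.4]
gripper_width: 0.0852
finger_force: 0.0
```

move_arm --travel '[[0, 0, 0], [0, 0, 0], [0, 0, 0], [0, 0, 0], [0, 0, 0], [0, 0, 0], [0, 0, 0], [0, 0, 0]]' --rot '[[0, 0, 10.2], [0, 0, 10.2], [0, 0, 10.2], [0, 0, 10.2], [0, 0, 10.2], [0, 0, 10.2], [0, 0, 10.2], [0, 0, 10.2]]' --hand '[0, 0, 0, 0, 0, 0, 0, 0]'

```text
time_s: 2.1
ee_pos: [0.4268, 0.0916, 0.1599]
tool_rot: [-0.618, 0.786, 0.0, -0.0]
wrist_force: [0.1, 1.2, 0.4]
gripper_width: 0.0851
finger_force: 0.0
```

```bash
python3 - <<'E'
from h import *
s=dict(np.load('pics/side0.npz'))
g=lambda p:tuple(np.round(((np.array(proj(s,p))-[260,140]+.5)*4.2-.5),1))
print('near studs',[g((*p,.034)) for p in[(.5495,.3129),(.541,.2754),(.5332,.2374)]])
print('far studs',[g((*p,.034)) for p in[(.6186,.2982),(.61,.2608),(.6013,.2219)]])
print('grip top',g((.4264,.0902,.078)), 'blade foot near end', g((.4264+.0056,.0904,0)))
f=lambda p,z:onz(s,260+(p[0]+.5)/4.2-.5,140+(p[1]+.5)/4.2-.5,z)
print('grip top from side',f((104,291),.078),'studs',f((310,73),.034),f((303,161),.034),f((449,80),.034),f((449,172),.034))
st=robot.read_state(); M=R.from_quat(st['tool_rot']).as_matrix(); print(st['ee_pos'],M, st['joint_positions'])
E
```

```text
near studs [(np.float64(311.3), np.float64(73.2)), (np.float64(306.4), np.float64(115.7)), (np.float64(302.8), np.float64(161.5))]
far studs [(np.float64(450.0), np.float64(82.0)), (np.float64(449.4), np.float64(124.8)), (np.float64(449.2), np.float64(172.4))]
grip top (np.float64(100.0), np.float64(303.9)) blade foot near end (np.float64(117.2), np.float64(443.2))
grip top from side [0.42854546 0.09798993 0.078     ] studs [0.54887912 0.31317881 0.034     ] [0.53335668 0.23778265 0.034     ] [0.61847614 0.30006215 0.034     ] [0.60127142 0.22223209 0.034     ]
[0.42678898 0.09159617 0.15994723] [[-2.34970112e-01 -9.72002248e-01 -8.22714276e-04]
 [-9.72002508e-01  2.34970367e-01 -2.26827118e-04]
 [ 4.13789944e-04  7.46382746e-04 -9.99999636e-01]] [ 5.72741146e-01  8.76224652e-02 -3.49895279e-01 -2.81664158e-04
 -1.13409295e+00 -8.09809905e-01]
```

Both views agree on the box to within about 1 mm, and the tool is over the piece. I'll descend and grip.

move_arm --travel '[[0, 0, 22], [0, 0, 22], [0, 0, 22], [0, 0, 17], [0, 0, 7], [0, 0, 0], [0, 0, 0], [0, 0, 0]]' --rot '[[0, 0, 0], [0, 0, 0], [0, 0, 0], [0, 0, 0], [0, 0, 0], [0, 0, 0], [0, 0, 0], [0, 0, 0]]' --hand '[0, 0, 0, 0, 0, 0.5, 0.7, 1]'

```text
time_s: 3.1
ee_pos: [0.4275, 0.0919, 0.0709]
tool_rot: [-0.621, 0.784, -0.0, 0.001]
wrist_force: [-1.0, 0.9, -0.0]
gripper_width: 0.0323
finger_force: 0.0
```

move_arm --travel '[[0, 0, 0], [0, 0, 0], [0, 0, 0], [0, 0, -5], [0, 0, -20], [0, 0, -30], [0, 0, -30], [0, 0, -5]]' --rot '[[0, 0, 0], [0, 0, 0], [0, 0, 0], [0, 0, 0], [0, 0, 0], [0, 0, 0], [0, 0, 0], [0, 0, 0]]' --hand '[1, 1, 1, 1, 1, 1, 1, 1]'

```text
time_s: 4.1
ee_pos: [0.4279, 0.0921, 0.1618]
tool_rot: [-0.621, 0.784, -0.0, 0.002]
wrist_force: [-0.5, -0.2, -2.8]
gripper_width: 0.0134
finger_force: 58.9
```

```bash
python3 - <<'E'
from h import *
st=robot.read_state(); print(st['ee_pos'],R.from_quat(st['tool_rot']).as_matrix())
d=look('top','top1'); s=look('side','side1')
u,v=map(int,proj(s,st['ee_pos'])); print(u,v); a=s['image'][v-30:v+100,u-60:u+60,::-1]
u,v=map(int,proj(d,st['ee_pos'])); print(u,v); b=d['image'][v-65:v+65,u-60:u+60,::-1]
cv2.imwrite('pics/crop3.png',cv2.resize(np.hstack([a,b]),None,fx=3.2,fy=3.2,interpolation=cv2.INTER_CUBIC))
E
```

```text
[0.42786664 0.09211585 0.16178392] [[-0.2290675  -0.9734065   0.00280264]
 [-0.97340795  0.22907258  0.00164565]
 [-0.00224389 -0.00235115 -0.99999472]]
283 170
361 209
```

View pics/crop3.png

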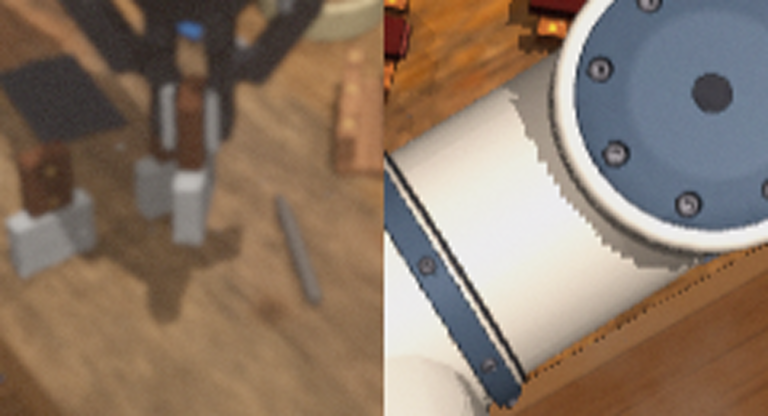

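The side crop shows the piece held upright between the fingers, with its foot's near end at crop (187,242). The top view is blocked by the arm. Next I'll compute where it is held, the gap, and the move to get above it.

```bash
cat >> h.py <<'E'
BC=np.array([.5756,.2678]); BY=np.radians(-12.5)
def tobox(p):
    c,s=np.cos(BY),np.sin(BY); q=np.array(p)[:2]-BC; return np.array([c*q[0]+s*q[1],-s*q[0]+c*q[1]])
def frombox(p):
    c,s=np.cos(BY),np.sin(BY); return BC+[c*p[0]-s*p[1],s*p[0]+c*p[1]]
E
python3 - <<'E'
from h import *
s=dict(np.load('pics/side1.npz')); st=robot.read_state(); M=R.from_quat(st['tool_rot']).as_matrix()
e=onz(s,281.4,215.6,.091); print('near end',e,'in tool', M.T@(e-st['ee_pos']))
s=dict(np.load('pics/side0.npz')); d=dict(np.load('pics/top0.npz'))
f=lambda p,z:onz(s,260+(p[0]+.5)/4.2-.5,140+(p[1]+.5)/4.2-.5,z)
t=lambda p,z:onz(d,250+(p[0]+.5)/4.2-.5,125+(p[1]+.5)/4.2-.5,z)
for p in[(359,58),(414,58),(420,187),(358,187)]: print('side bar',tobox(f(p,.038)))
for p in[(60,73),(248,108),(241,157),(50,121)]: print('top bar',tobox(t(p,.038)))
for z in(.034,): print('near wall inner edge', [tobox(f(p,z)) for p in[(321,73),(314,165)]])
T=frombox([-.0185,0]); print('target',T,'move tool',M.T@(np.r_[T,st['ee_pos'][2]]-st['ee_pos'])*1000)
E
```

```text
near end [0.42168207 0.06623106 0.091     ] in tool [ 0.02603164 -0.00091101  0.06891668]
side bar [-0.01154783  0.0494916 ]
side bar [0.01657344 0.05299134]
side bar [ 0.02105757 -0.05802911]
side bar [-0.00777516 -0.0615285 ]
top bar [0.01492934 0.05547541]
top bar [ 0.01950393 -0.05648258]
top bar [-0.00970753 -0.0593456 ]
top bar [-0.01420767  0.05398353]
near wall inner edge [array([-0.03031779,  0.03921338]), array([-0.02931993, -0.0410628 ])]
target [0.55753852 0.27180413] move tool [-2.05252090e+02 -8.59420628e+01  2.77850430e-02]
```

move_arm --travel '[[-20, -8.2, 0], [-35, -14.4, 0], [-40, -16.5, 0], [-40, -16.5, 0], [-35, -14.4, 0], [-25, -10.3, 0], [-10, -4.2, 0], [0, 0, 0]]' --rot '[[0, 0, 0], [0, 0, 0], [0, 0, 0], [0, 0, 0], [0, 0, 0], [0, 0, -0.8], [0, 0, 0], [0, 0, 0]]' --hand '[1, 1, 1, 1, 1, 1, 1, 1]'

```text
time_s: 5.2
ee_pos: [0.5559, 0.2722, 0.1587]
tool_rot: [-0.626, 0.78, 0.0, -0.001]
wrist_force: [-0.2, 0.4, -1.5]
gripper_width: 0.0132
finger_force: 58.7
```

```bash
python3 - <<'E'
from h import *
st=robot.read_state(); M=R.from_quat(st['tool_rot']).as_matrix(); print(st['ee_pos'],tobox(st['ee_pos'])*1000,np.degrees(np.arctan2(-M[1,1],-M[0,1])),M[:,2])
T=frombox([-.020,0]);print('move',M.T@(np.r_[T,st['ee_pos'][2]]-st['ee_pos'])*1000)
E
```

```text
[0.5559323  0.27223263 0.15871745] [-20.16089731   0.07069205] -12.437733471312418 [-0.00203692 -0.0013805  -0.99999697]
move [ 7.08672400e-02 -1.60820157e-01 -1.45447728e-04]
```

move_arm --travel '[[0, 0, 5], [0, 0, 10], [0, 0, 12], [0, 0, 10], [0, 0, 5], [0, 0, 0], [0, 0, 0], [0, 0, 0]]' --rot '[[0, 0, 0], [0, 0, 0], [0, 0, 0], [0, 0, 0], [0, 0, 0], [0, 0, 0], [0, 0, 0], [0, 0, 0]]' --hand '[1, 1, 1, 1, 1, 1, 1, 1]'

```text
time_s: 6.2
ee_pos: [0.5565, 0.2722, 0.1188]
tool_rot: [-0.626, 0.78, -0.0, 0.0]
wrist_force: [-0.7, -0.2, -2.3]
gripper_width: 0.0136
finger_force: 58.7
```

```bash
python3 - <<'E'
from h import *
st=robot.read_state(); M=R.from_quat(st['tool_rot']).as_matrix(); print(st['ee_pos'],tobox(st['ee_pos'])*1000,M[:,2])
s=look('side','side2')
print('expected near end foot',proj(s,(*frombox([-.020,-.025]),st['ee_pos'][2]-.0709)))
c=s['image'][130:205,310:390,::-1]
cv2.imwrite('pics/crop4.png',cv2.resize(c,None,fx=8,fy=8,interpolation=cv2.INTER_CUBIC))
E
```

```text
[0.55645706 0.27216682 0.1187576 ] [-19.63433335   0.12001761] [ 7.42552787e-04  5.01618510e-04 -9.99999598e-01]
expected near end foot (np.float64(339.7994105286211), np.float64(169.00220554936323))
```

View pics/crop4.png

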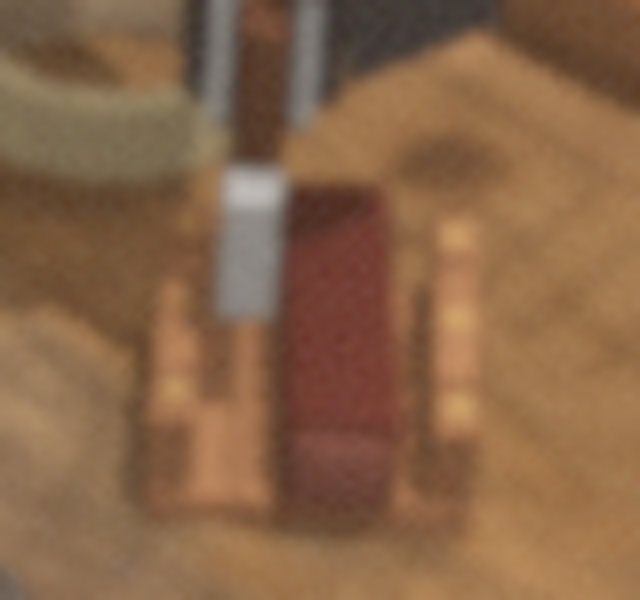

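The blade hangs over the gap. Its foot is at crop x 215–277, between the near wall (about x 190) and the bar (about x 285), and within 1 mm of where I predicted. I'll shift it 1 mm toward the near wall and lower it in stages.

move_arm --travel '[[0, 1, 0], [0, 0, 4], [0, 0, 5], [0, 0, 5], [0, 0, 4], [0, 0, 3], [0, 0, 0], [0, 0, 0]]' --rot '[[0, 0, 0], [0, 0, 0], [0, 0, 0], [0, 0, 0], [0, 0, 0], [0, 0, 0], [0, 0, 0], [0, 0, 0]]' --hand '[1, 1, 1, 1, 1, 1, 1, 1]'

```text
time_s: 7.25
ee_pos: [0.5554, 0.2723, 0.0975]
tool_rot: [-0.626, 0.78, -0.0, 0.0]
wrist_force: [-0.5, -0.1, -2.0]
gripper_width: 0.0128
finger_force: 58.7
```

move_arm --travel '[[0, 0, 3], [0, 0, 4], [0, 0, 4], [0, 0, 3], [0, 0, 1], [0, 0, 0], [0, 0, 0], [0, 0, 0]]' --rot '[[0, 0, 0], [0, 0, 0], [0, 0, 0], [0, 0, 0], [0, 0, 0], [0, 0, 0], [0, 0, 0], [0, 0, 0]]' --hand '[1, 1, 1, 1, 1, 1, 1, 1]'

```text
time_s: 8.25
ee_pos: [0.5553, 0.2722, 0.0824]
tool_rot: [-0.626, 0.78, -0.0, 0.0]
wrist_force: [0.7, 1.3, -1.2]
gripper_width: 0.0133
finger_force: 58.7
```

```bash
python3 - <<'E'
from h import *
st=robot.read_state(); M=R.from_quat(st['tool_rot']).as_matrix(); print(st['ee_pos'],tobox(st['ee_pos'])*1000,st['wrist_force'],np.degrees(np.arctan2(-M[1,1],-M[0,1])),M[:,2])
s=look('side','side3')
c=s['image'][130:205,310:390,::-1]
cv2.imwrite('pics/crop5.png',cv2.resize(c,None,fx=8,fy=8,interpolation=cv2.INTER_CUBIC))
E
```

```text
[0.55532006 0.27221778 0.08244834] [-20.75540666  -0.07632058] [ 0.71930635  1.28636886 -1.24139627] -12.449769785207092 [ 2.32822991e-04  1.69204701e-04 -9.99999959e-01]
```

View pics/crop5.png

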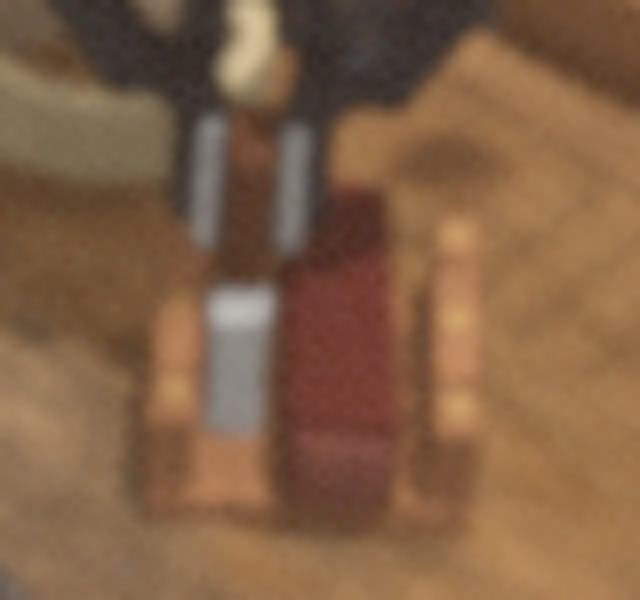

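The blade is down in the gap: its foot is at crop (235,432), with the wall at x≈200 and the bar at x≈280. Next I'll push it away from me.

move_arm --travel '[[0, -1, 0], [0, -2, 0], [0, -2, 0], [0, -2, 0], [0, -2, 0], [0, -2, 0], [0, -1, 0], [0, 0, 0]]' --rot '[[0, 0, 0], [0, 0, 0], [0, 0, 0], [0, 0, 0], [0, 0, 0], [0, 0, 0], [0, 0, 0], [0, 0, 0]]' --hand '[1, 1, 1, 1, 1, 1, 1, 1]'

```text
time_s: 9.3
ee_pos: [0.5671, 0.2696, 0.0823]
tool_rot: [-0.626, 0.78, -0.0, 0.0]
wrist_force: [0.3, -0.6, -1.9]
gripper_width: 0.0134
finger_force: 58.7
```

move_arm --travel '[[0, -0.5, 0], [0, -0.5, 0], [0, -0.5, 0], [0, -0.5, 0], [0, 0, 0], [0, 0, 0], [0, 0, 0], [0, 0, 0]]' --rot '[[0, 0, 0], [0, 0, 0], [0, 0, 0], [0, 0, 0], [0, 0, 0], [0, 0, 0], [0, 0, 0], [0, 0, 0]]' --hand '[1, 1, 1, 1, 1, 1, 1, 1]'

```text
time_s: 10.3
ee_pos: [0.5687, 0.2691, 0.0822]
tool_rot: [-0.626, 0.78, 0.0, -0.0]
wrist_force: [-3.0, -1.4, -0.8]
gripper_width: 0.013
finger_force: 58.8
```

```bash
python3 - <<'E'
from h import *
st=robot.read_state(); M=R.from_quat(st['tool_rot']).as_matrix(); print(st['ee_pos'],tobox(st['ee_pos'])*1000,st['wrist_force'],np.degrees(np.arctan2(-M[1,1],-M[0,1])),M[:,2],st['torque'])
E
```

```text
[0.56865931 0.26907267 0.08216698] [-7.05162815 -0.25973402] [-3.01733606 -1.36462938 -0.80891952] -12.447348589990217 [-5.64622755e-04 -2.90296951e-04 -9.99999798e-01] [-0.11882925  1.01106909  0.04867156]
```

move_arm --travel '[[0, -0.5, 0], [0, -0.5, 0], [0, -0.5, 0], [0, 0, 0], [0, 0, 0], [0, 0, 0], [0, 0, 0], [0, 0, 0]]' --rot '[[0, 0, 0], [0, 0, 0], [0, 0, 0], [0, 0, 0], [0, 0, 0], [0, 0, 0], [0, 0, 0], [0, 0, 0]]' --hand '[1, 1, 1, 1, 1, 1, 1, 1]'

```text
time_s: 11.3
ee_pos: [0.569, 0.269, 0.082]
tool_rot: [-0.626, 0.78, 0.001, -0.001]
wrist_force: [-8.3, 0.1, 1.9]
gripper_width: 0.0132
finger_force: 59.2
```

```bash
python3 - <<'E'
from h import *
st=robot.read_state(); M=R.from_quat(st['tool_rot']).as_matrix(); print(st['ee_pos'],tobox(st['ee_pos'])*1000,st['wrist_force'],np.degrees(np.arctan2(-M[1,1],-M[0,1])),M[:,2],st['torque'])
E
```

```text
[0.56896015 0.26898127 0.08198304] [-6.73813789 -0.2838558 ] [-8.28154478  0.07799082  1.85721303] -12.443579624119963 [-2.75989336e-03 -1.31803504e-04 -9.99996183e-01] [0.3659913  2.77991494 0.1348353 ]
```

move_arm --travel '[[0, -0.5, 0], [0, -0.5, 0], [0, -0.5, 0], [0, 0, 0], [0, 0, 0], [0, 0, 0], [0, 0, 0], [0, 0, 0]]' --rot '[[0, 0, 0], [0, 0, 0], [0, 0, 0], [0, 0, 0], [0, 0, 0], [0, 0, 0], [0, 0, 0], [0, 0, 0]]' --hand '[1, 1, 1, 1, 1, 1, 1, 1]'

```text
time_s: 12.3
ee_pos: [0.5692, 0.2689, 0.0817]
tool_rot: [-0.626, 0.78, 0.002, -0.002]
wrist_force: [-10.8, 2.4, 3.8]
gripper_width: 0.0135
finger_force: 59.5
```

```bash
python3 - <<'E'
from h import *
st=robot.read_state(); M=R.from_quat(st['tool_rot']).as_matrix(); print(st['ee_pos'],tobox(st['ee_pos'])*1000,st['wrist_force'],np.degrees(np.arctan2(-M[1,1],-M[0,1])),M[:,2],st['torque'])
s=look('side','side4')
c=s['image'][130:205,310:390,::-1]
cv2.imwrite('pics/crop6.png',cv2.resize(c,None,fx=8,fy=8,interpolation=cv2.INTER_CUBIC))
E
```

```text
[0.56918149 0.26891525 0.08169149] [-6.50774629 -0.30040836] [-10.80760666   2.42923167   3.81600571] -12.440734439082743 [-5.10720530e-03 -1.13864179e-05 -9.99986958e-01] [0.86484502 4.24925978 0.1992051 ]
```

View pics/crop6.png

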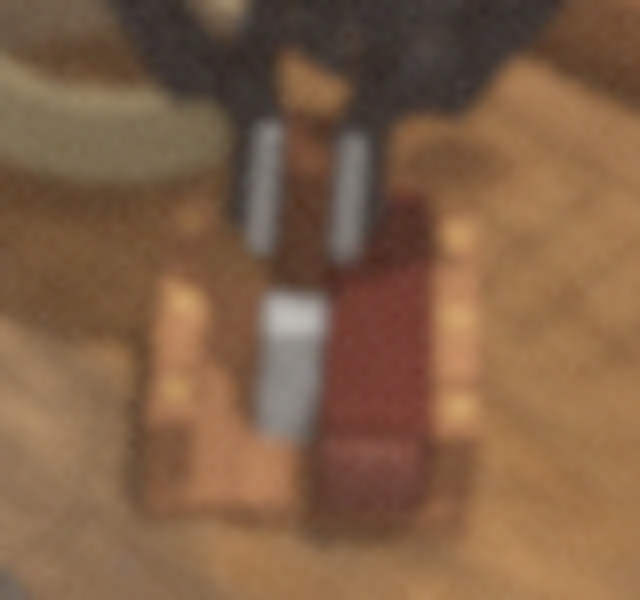

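The bar now appears to lie along the far wall, with the blade against it. I'll check squareness and upright numerically from this picture.

```bash
python3 - <<'E'
from h import *
for n in('side0','side4'):
    s=dict(np.load(f'pics/{n}.npz')); im=s['image'].astype(int)
    hs=cv2.cvtColor(s['image'],cv2.COLOR_RGB2HSV).astype(int)
    m=(im[...,0]-im[...,1]>30)&(im[...,1]<75)&(im[...,0]>80)
    L=[];Rr=[]
    for v in range(166,183):   # top face rows clear of the hand
        u=np.where(m[v,330:375])[0]+330
        if len(u)<8: continue
        g=im[v,:,1].astype(float)  # subpixel edges at half level in green
        k=u.min(); a=np.interp(75,[g[k],g[k-1]],[k,k-1]); k=u.max(); b=np.interp(75,[g[k],g[k+1]],[k,k+1])
        L.append(tobox(onz(s,a,v,.038))*1000);Rr.append(tobox(onz(s,b,v,.038))*1000)
    for nm,E in(('near face',L),('far face',Rr)):
        E=np.array(E); p=np.polyfit(E[:,1],E[:,0],1); print(n,nm,'x at y=0',p[1].round(2),'slope',p[0].round(4),len(E),E[:,1].min().round())
s=dict(np.load('pics/side4.npz'))
for x in(-13.5,.5):
    for z in(.0465,.0105): 
        u,v=proj(s,(*frombox([x/1000,-.0255]),z)); print(x,z,((u-310+.5)*8).round(),((v-130+.5)*8).round())
for zz in (.01,.034): print('wall far inner',[np.round((np.array(proj(s,(*frombox([.0295,y]),zz)))-[309.5,129.5])*8) for y in(-.05,.05)])
E
```

```text
side0 near face x at y=0 -13.37 slope -0.0535 17 -55.0
side0 far face x at y=0 17.38 slope -0.0685 17 -51.0
side4 near face x at y=0 3.47 slope 0.0427 17 -53.0
side4 far face x at y=0 26.56 slope -0.0074 17 -50.0
-13.5 0.0465 268.0 323.0
-13.5 0.0105 259.0 438.0
0.5 0.0465 323.0 327.0
0.5 0.0105 314.0 442.0
wall far inner [array([426., 510.]), array([428., 287.])]
wall far inner [array([434., 433.]), array([436., 213.])]
```

The numbers support handing in:
- **Bar:** its far face is parallel to the wall, with a slope of −0.007.
- **Blade:** it stands upright at box x = −6.5 mm, where a flush bar should put it.
- **Push:** about 11 N, against a solid contact.

```bash
python3 - <<'E'
from h import *
st=robot.read_state(); print(st['wrist_force'],st['finger_force']); print(robot.finish_job())
E
```

```text
[-10.89729235   1.59284519   2.33170395] 59.46375846862793
the job is handed in; nothing more can be done
None
```

I handed the job in with the packing piece still gripped, upright and pressing the wide box's bar against its far wall at about 11 N; my measurements show the bar flush and square, but no verdict came back.

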